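# Clamp the mauve canister shut

### The job

The mauve clip-top canister on the worktop has its lid on but its wire clasp is still up: swing that clasp down over centre until it snaps home and clamps the lid. Leave the white canister's clasp up as it is, do not disturb the mug, and take the hand away when done.

Things in the scene. Friction and masses are not known exactly. Their poses are not given: they have to be found in the camera images.
- canister: Mauve (plum) clip-top canister, fixed to the worktop, 104 mm across; lid 112 mm across, top edge 133 mm high, low dome to 141, wire loop over its front edge to 145 (8 more while unclamped). Origin: centre of the underside, z up, x level towards the clasp, y along the clasp's hinge pin, which lies at x 66, z 98 mm. A white canister (clasp up) and a dark one (clamped) stand beside it in any order.
- clasp (a joint): Its wire bail, 48 mm wide, 62 long from the pin, the outer 34 a black thumb grip 42 wide, 9 thick. Rad: 0 up (45 deg above level), its start; 0.79 level; 2.1 home (75 deg below level). It takes up to 15 N at the grip and springs back up until dead centre at 1.4 (35 deg below level), then snaps home. A closed hand pressed straight down 36 mm out from the pin, to 45 mm below it, does it.
- white_clasp (a joint): The same kind of clasp, same values, on the white canister of the same shape, whose axis is 200 mm or more from the mauve one's. Starts up, at 0; to be left up.
- mug: A loose blue ceramic mug, 80 mm wide (about 110 with its handle) and 90 mm high, standing upright on the worktop beyond the canisters. Origin: centre of its underside, z up.

How it is judged (in metres and radians):
At the end, for the whole second after the job is handed in: The mauve canister's clasp is home (within 0.17 rad of its stop, above 1.93 rad) and at rest, the white canister's clasp is still up (below 0.5 rad), and the mug stands upright (within 10 degrees) and within 30 mm of where it was (value of joint clasp above 1.93 rad and velocity of joint clasp between -0.2 and 0.2 rad/s and value of joint white_clasp below 0.5 rad and distance of mug from where it was at the start of the episode below 0.03 m and angle between mug's own z axis and vertical below 0.17 rad); the robot touches nothing.
It fails at once if the white canister's clasp is pushed down (value of joint white_clasp above 0.5 rad).
It fails at once if the mug is shifted or tipped (distance of mug from where it was at the start of the episode above 0.03 m or angle between mug's own z axis and vertical above 0.35 rad).
It also fails if it takes over 27 s, if anything falls off the work surface, if the arm or the gripper's body presses on something with over 40 N, if the wrist force passes 120 N, or if a joint passes its speed limit or range.

### The arm

A 6-joint arm with a two-finger parallel gripper is mounted at the origin on the work surface. World frame = base frame: x ahead of the robot, y to its left, z up, the work surface at z = 0. Lengths are in mm, angles in rad, forces in N, time in s.
With the tool pointing down it reaches from about 400 to 925 mm from the base axis. Payload 12.5 kg.
Tool frame: the origin (TCP) lies where the fingers leave the gripper's body, on its centre line; the fingertips stand 78 mm ahead of it and the grasp point (between the pads) lies 59 mm ahead of it; z points along the fingers, y is the direction in which the jaws open and shut (so a half turn about z gives the same grasp; the last joint's range is limited). The gripper opens to 95 mm and grips with 3 to 60 N. Pads are 20 mm wide; open, the fingers measure 119 mm over their backs; the gripper's body (75 mm by 180 mm) begins 59 mm behind the grasp point.
Start: joints at [1.084, 0.491, 1.559, -0, 1.092, -0.106], TCP at [232.271, 580.248, 292.261] pointing down, gripper open.
Joint ranges: [-3.1, 3.1], [-0.84, 2.19], [0.05, 2.79], [-1.13, 4.28], [0.06, 2.93], [-2.69, 2.69]. Speed limits (rad/s): [2.22, 2.22, 2.79, 3.14, 3.14, 3.14].

### API

Orientations are given as [roll, pitch, yaw] about the fixed x, y, z axes, in that order (R = Rz(yaw) Ry(pitch) Rx(roll)).
In Python, from cell import env, viewer, ticket, search_frame gives the robot as it stands.
- The arm moves only by the shell command python3 -m inch 'ROWS'. ROWS is a JSON object of lists of equal length, an entry for each row: "hand": the opening, from 0 (shut) to 1 (fully open); "delta_pos": the shift along the tool's x, y, z in cm, a list of three; "turn": the turn about the tool's z in rad. A call has 1 to 20 rows; each row shifts and turns the commanded pose from where the row before left it, along the tool's axes as they then stand; what a row does not reach is not made up. A row lasts 1/10 s, in which the tool goes at most 50 mm and 8.59 degrees, less where a joint would pass 70% of its speed; a pose out of reach is approached as far as the arm can. A call is refused whole if a number of a shift passes 5 or a number of a turn 0.15, either way. A call with a gripper value outside its range is refused whole. The fingers move at their own pace and stop on an object; the grip force is fixed at half the most. Time passes only in rows, so rows that do not move let the fingers close. It gives the time, the measured TCP pose, the force and the opening at its end, in the units of the state.
- env.state(): the state, without advancing time (a new reading comes with each control period).
- viewer.read_camera(name): name is "side" or "top"; returns (picture, depth): 400x640x3 uint8, blue, green, red; 400x640 float32, mm along the optical axis (not along the pixel's ray), 0 where there is no reading.
- viewer.get_calibration(name): a dict with "fx", "fy", "cx", "cy" (pixels), "T" (4x4, takes a point from camera to world coordinates). Camera axes: x right, y down, z forward; pixel columns grow to the right and rows downward; lengths in mm; the calibration is good to about 2 mm. A picture is of the moment at which its call begins. get_calibration takes no time and is no camera call.
- ticket.job_done(): hands the job in, once; it reports no verdict.
Trained networks look in the newest picture that a camera, given by its name, has taken for a name from the list of things; names that differ only in an ending like _2 or _b are one class to them, and where a whole thing is asked for, a point or a joint stands for the part that bears it (a point fixed in the world has none). Each returns a list of dicts, best first, with "p" (0 to 1); they miss things now and then, are a little off and sometimes report something else, mostly with a low value. They report only what shows in the picture. A call takes as long as a camera call.
- search_frame(camera, label): "centre" ([column, row] in pixels, amid what is visible of it).
The state is a dict: "t": time; "joints": joint angles; "qvel": joint speeds; "tau": joint torques, N m; "eef_pos": TCP position; "tcp_rot": TCP orientation; "ft_force": force on the tool from outside, world axes, zero at the start; "moment": the same for the moment, N m; "opening": opening from 0.0 (shut) to 1.0 (fully open).
Only numpy, scipy, OpenCV 4.12 (cv2) and the standard library are available. Lean on these libraries where they do the work, as an engineer would, in place of code of your own. Each camera call takes 0.05 s, during which the arm holds its last target.

## Working session

There is one attempt and no reset: what is moved stays moved. The work goes in short steps, Python scripts to look and compute and a shell command to move; the robot and the scene stay as the last step left them, time stands still between calls to the robot, and variables do not carry over. Pictures are saved under pics/ and viewed, and the job is handed in when it is done.

```bash
mkdir -p pics
cat > h.py <<'E'
import numpy as np, cv2
from cell import env, viewer, ticket, search_frame
def pt(cam,d,u,v):
    c=viewer.get_calibration(cam);T=np.array(c["T"])
    z=d[v,u] if np.ndim(d) else d
    return (T@np.array([(u-c["cx"])/c["fx"]*z,(v-c["cy"])/c["fy"]*z,z,1]))[:3]
def cloud(cam,d):
    c=viewer.get_calibration(cam);T=np.array(c["T"])
    v,u=np.mgrid[:400,:640]
    P=np.stack([(u-c["cx"])/c["fx"]*d,(v-c["cy"])/c["fy"]*d,d,np.ones_like(d)],-1)
    P=(P@T.T)[...,:3]; P[d==0]=np.nan
    return P
E
python3 - <<'E'
from h import *
for n in("side","top"):
    im,d=viewer.read_camera(n); cv2.imwrite(f"pics/{n}0.png",im); np.save(f"{n}0.npy",d)
    for l in("canister","clasp","white_clasp","mug"):
        for r in search_frame(n,l)[:3]:
            u,v=map(int,r["centre"]); print(n,l,round(r["p"],2),u,v,pt(n,d,u,v).round())
s=env.state();print(s["t"],s["eef_pos"],s["tcp_rot"])
E
```

```text
side canister 0.9 257 147 [468. 235. 110.]
side clasp 0.65 287 134 [545. 242. 126.]
side white_clasp 0.79 356 326 [ 520. -314.  133.]
side mug 0.65 367 200 [665.  15.  75.]
top canister 0.64 180 245 [471. 265. 142.]
top clasp 0.93 195 207 [547. 239. 134.]
top white_clasp 0.89 469 218 [ 521. -310.  131.]
top mug 0.89 291 146 [703.  53.   7.]
top mug 0.64 194 204 [553. 241. 137.]
0.5 [232.24085843 580.23670052 292.21648494] [-3.14157041e+00 -4.77206053e-07  2.76081532e+00]
```

View pics/side0.png

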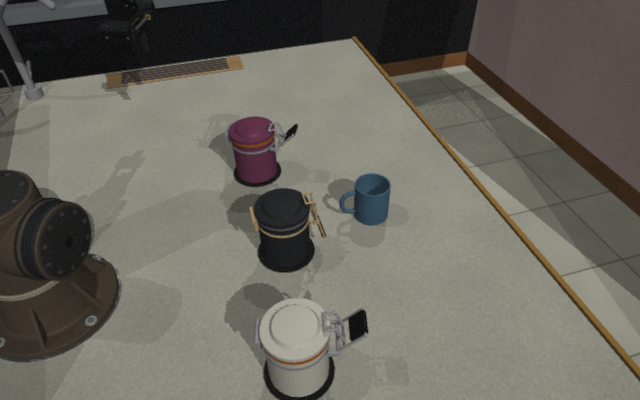

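View pics/top0.png

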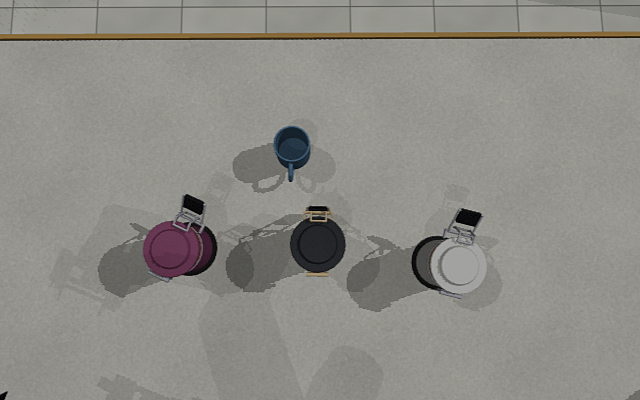

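Both views show the mauve canister on the left: lid at about (172,248) in the top view, black grip at (193,205). The dark canister is in the middle, the white one is on the right, and the mug is at (292,146). Next I'll fit the lid and the grip.

Run:
```python
from h import *
d=np.load("top0.npy");im=cv2.imread("pics/top0.png");P=cloud("top",d)
hsv=cv2.cvtColor(im,cv2.COLOR_BGR2HSV)
b=im.astype(int)
mauve=((b[...,2]-b[...,1])>25)&(b[...,0]-b[...,1]>10)&(P[...,2]>120)
mauve[:,:120]=0;mauve[:,240:]=0
Q=P[mauve];print("lid",len(Q),Q.min(0).round(),Q.max(0).round())
edge=np.uint8(mauve)*255
cs,_=cv2.findContours(edge,cv2.RETR_EXTERNAL,cv2.CHAIN_APPROX_NONE);c=max(cs,key=cv2.contourArea)
(cu,cv_),r=cv2.minEnclosingCircle(c);cal=viewer.get_calibration("top")
z=np.nanmedian(d[mauve])
print(cu,cv_,r,pt("top",float(np.median(d[mauve])+6),cu,cv_).round(1),r*z/cal["fx"])
g=(b.max(-1)<45)&(P[...,2]>95)
g[:,:178]=0;g[:,212:]=0;g[:190]=0;g[220:]=0
G=P[g];print("grip",len(G),np.median(G,0).round(1),G.min(0).round(),G.max(0).round())
# fine: pca of all clasp pts
vv,uu=np.where(g);print(uu.min(),uu.max(),vv.min(),vv.max())
rect=cv2.minAreaRect(G[:,:2].astype(np.float32));print(rect)
ctr=pt("top",float(np.median(d[mauve])+6),cu,cv_)
dv=np.median(G,0)-ctr;print("dir",dv.round(1),np.hypot(*dv[:2]),np.degrees(np.arctan2(dv[1],dv[0])))
u,s,vt=np.linalg.svd(G-G.mean(0),full_matrices=False);print(vt.round(2))
cv2.imwrite("pics/z.png",cv2.resize(im[170:300,110:250],None,fx=4,fy=4))
# side check
d=np.load("side0.npy");im=cv2.imread("pics/side0.png").astype(int);P=cloud("side",d)
m=((im[...,2]-im[...,1])>25)&(im[...,0]-im[...,1]>10)&(P[...,2]>128);m[:110]=0;m[150:]=0;m[:,:220]=0;m[:,290:]=0
Q=P[m];print("side lid",len(Q),Q.min(0).round(),Q.max(0).round())
g=(im.max(-1)<45)&(P[...,2]>95);g[:120]=0;g[145:]=0;g[:,:280]=0;g[:,305:]=0
G=P[g];print(len(G),np.median(G,0).round(1))
```

```text
lid 2382 [411. 231. 123.] [519. 341. 145.]
171.11111450195312 249.11111450195312 28.410234451293945 [463.6 285.2 131.6] 55.94536
grip 270 [553.2 243.3 135.6] [534. 221. 118.] [572. 269. 146.]
183 203 194 214
((553.6139526367188, 244.34596252441406), (43.83412170410156, 26.583616256713867), 63.63103485107422)
dir [ 89.6 -41.9   4. ] 98.92679160166395 -25.06744577347472
[[-0.42 -0.91  0.03]
 [-0.68  0.3  -0.67]
 [ 0.6  -0.3  -0.74]]
side lid 903 [411. 226. 128.] [519. 338. 143.]
67 [553.8 235.5 137. ]
```

View pics/z.png

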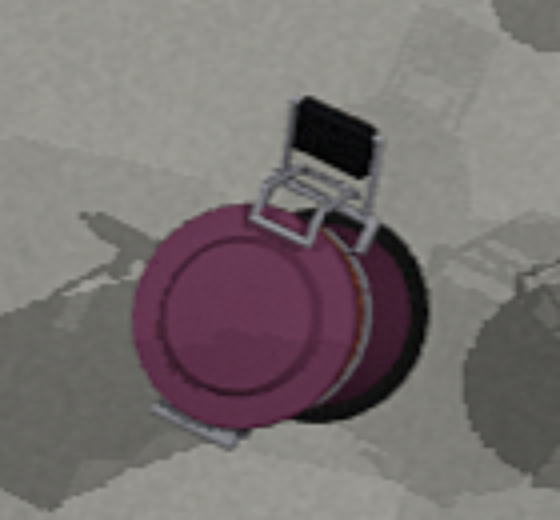

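The lid centre is at about (464, 285) with radius 56, and the clasp direction is about -26°. The grip sits 99 mm out, where 98 is expected, so the fit agrees. The press point, at radius 102, is about (556, 241). With the turn, tool x lies radially. I'll close the hand and travel over at the present height.

```bash
python3 -m inch '{"hand":[0,0,0,0,0,0,0,0,0,0,0,0,0,0,0,0,0,0,0,0],"delta_pos":[[0,0,0],[-2.3,-0.87,0],[-2.3,-0.87,0],[-2.3,-0.87,0],[-2.3,-0.87,0],[-2.3,-0.87,0],[-2.3,-0.87,0],[-2.3,-0.87,0],[-2.3,-0.87,0],[-2.3,-0.87,0],[-2.3,-0.87,0],[-2.3,-0.87,0],[-2.3,-0.87,0],[-2.3,-0.87,0],[-2.3,-0.87,0],[-2.3,-0.87,0],[-2.3,-0.87,0],[-2.3,-0.87,0],[-2.3,-0.87,0],[-2.3,-0.87,0]],"turn":[0.07,0,0,0,0,0,0,0,0,0,0,0,0,0,0,0,0,0,0,0]}'
python3 - <<'E'
from h import *
for n in("side","top"):
    im,d=viewer.read_camera(n); cv2.imwrite(f"pics/{n}1.png",im)
s=env.state();p=np.array(s["eef_pos"]);print(s["t"],p,s["tcp_rot"],s["opening"],s["joints"])
a=s["tcp_rot"][2];dx=np.array([556.3,240.9])-p[:2]
print("tool x,y mm",dx@[np.cos(a),np.sin(a)],dx@[np.sin(a),-np.cos(a)])
E
```

```text
t: 2.5
eef_pos: [554.2, 240.3, 292.3]
tcp_rot: [3.141, 0.0, 2.691]
ft_force: [0.1, 0.6, -0.2]
opening: 0.004
2.6 [555.15326661 239.27572989 292.10980402] [3.14147105e+00 5.05173935e-04 2.68845571e+00] 0.0011208984567954187 [ 2.97802854e-01  4.61668735e-01  1.61155497e+00 -2.91941533e-04
  1.06791669e+00 -8.19715920e-01]
tool x,y mm -0.3199169808454652 1.9623720255368635
```

View pics/side1.png

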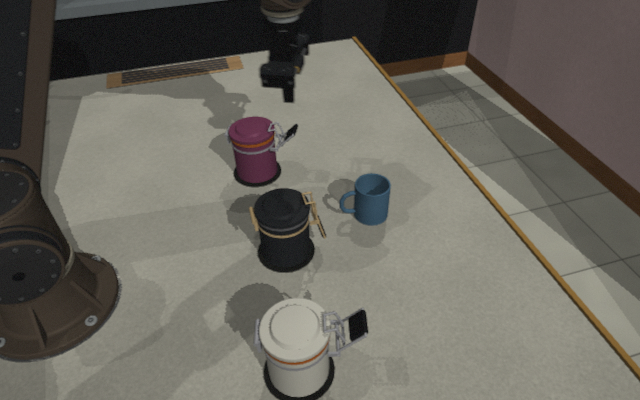

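The closed fingers at (288,85) are above the mauve clasp grip at (290,132). I'll go down to the first contact, then press in steps.

```bash
python3 -m inch '{"hand":[0,0,0,0,0,0,0,0,0,0],"delta_pos":[[0,0.2,2],[0,0,2],[0,0,2],[0,0,1],[0,0,1],[0,0,1],[0,0,1],[0,0,1],[0,0,1],[0,0,0]],"turn":[0,0,0,0,0,0,0,0,0,0]}'
python3 - <<'E'
from h import *
im,d=viewer.read_camera("side"); cv2.imwrite("pics/side2.png",cv2.resize(im[60:220,200:400],None,fx=4,fy=4,interpolation=cv2.INTER_CUBIC)[:600])
s=env.state();print(s["eef_pos"],s["ft_force"])
E
```

```text
t: 3.6
eef_pos: [555.5, 243.3, 172.9]
tcp_rot: [3.139, 0.003, 2.691]
ft_force: [3.0, -0.0, 2.5]
opening: 0.004
[555.23905411 243.3011242  173.0236156 ] [ 2.71857594 -0.52352322  3.395704  ]
```

View pics/side2.png

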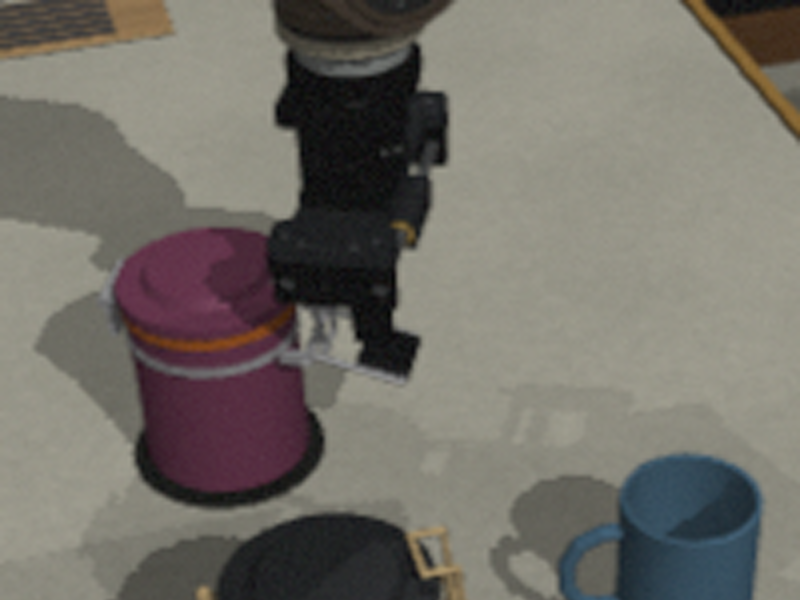

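The clasp is pushed to about level, with the fingertips on the grip and 3 N reported. The gripper body is still clear of the lid. I'll press on.

```bash
python3 -m inch '{"hand":[0,0,0,0,0,0,0],"delta_pos":[[0,0,0.8],[0,0,0.8],[0,0,0.8],[0,0,0.8],[0,0,0.8],[0,0,0.2],[0,0,0]],"turn":[0,0,0,0,0,0,0]}'
python3 - <<'E'
from h import *
im,d=viewer.read_camera("side"); cv2.imwrite("pics/side3.png",cv2.resize(im[60:220,200:400],None,fx=4,fy=4,interpolation=cv2.INTER_CUBIC)[:600])
s=env.state();print(s["eef_pos"],s["ft_force"])
E
```

```text
t: 4.35
eef_pos: [554.4, 242.8, 129.8]
tcp_rot: [-3.141, -0.001, 2.691]
ft_force: [0.1, -0.3, 0.6]
opening: 0.004
[554.51733411 242.86392297 130.12553532] [-0.82061139 -0.45283333 -0.42601629]
```

View pics/side3.png

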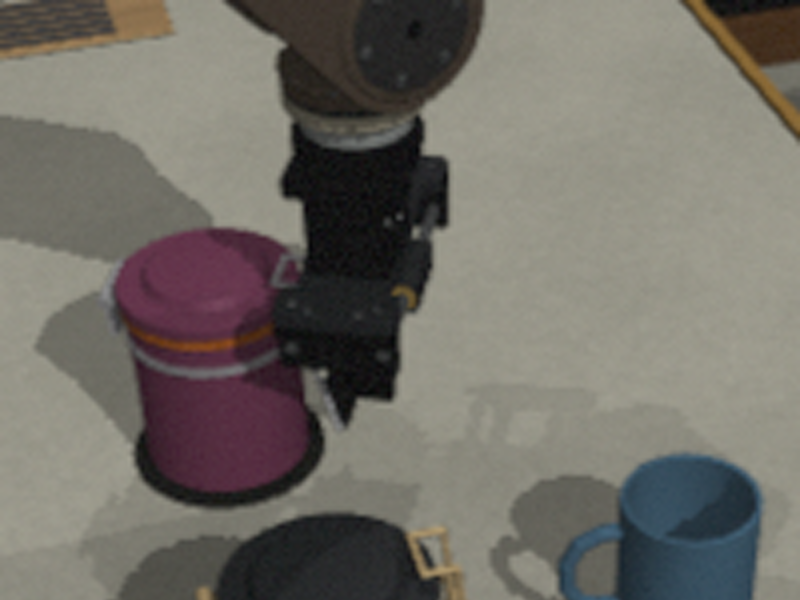

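The clasp has snapped down and the force has dropped to zero. I'll back off outward by 10 mm, then go up.

```bash
python3 -m inch '{"hand":[0,0,0,0,0,0,0,0,0,0,0,0],"delta_pos":[[-0.5,0,0],[-0.5,0,0],[0,0,-1],[0,0,-2],[0,0,-2],[0,0,-2],[0,0,-2],[0,0,-2],[0,0,-2],[0,0,-2],[0,0,-1],[0,0,0]],"turn":[0,0,0,0,0,0,0,0,0,0,0,0]}'
python3 - <<'E'
from h import *
for n in("side","top"):
    im,d=viewer.read_camera(n); cv2.imwrite(f"pics/{n}4.png",cv2.resize(im[60:220,200:400],None,fx=4,fy=4,interpolation=cv2.INTER_CUBIC)[:600] if n=="side" else im)
    for l in("clasp","white_clasp","mug"):
        for r in search_frame(n,l)[:1]:
            u,v=map(int,r["centre"]); print(n,l,round(r["p"],2),u,v,pt(n,d,u,v).round())
s=env.state();print(s["t"],s["eef_pos"],s["ft_force"])
E
```

```text
t: 5.6
eef_pos: [563.7, 238.5, 291.9]
tcp_rot: [3.14, 0.002, 2.691]
ft_force: [0.4, 0.5, -0.6]
opening: 0.005
side clasp 0.67 286 156 [539. 250.  56.]
side white_clasp 0.62 357 327 [ 520. -316.  135.]
side mug 0.71 368 200 [667.  14.  75.]
top white_clasp 0.91 469 218 [ 521. -309.  134.]
top mug 0.76 287 145 [706.  63.   7.]
6.0 [563.43473518 238.47774673 289.61521386] [-0.03729654 -0.68003204  0.05325576]
```

View pics/side4.png

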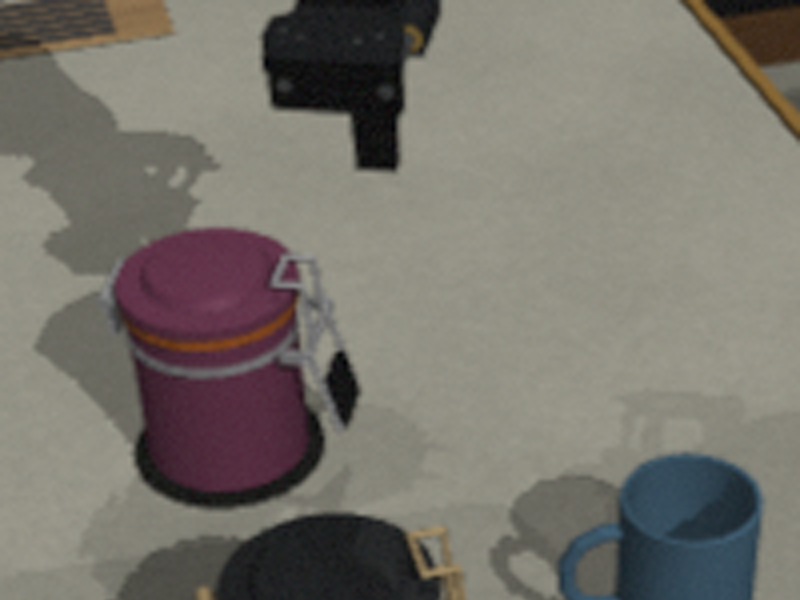

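View pics/top4.png

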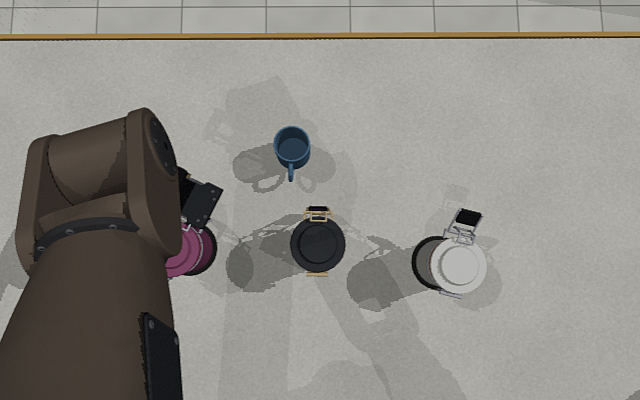

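The grip surface is now at radius 82 mm and height 56 mm. At 75° below level it should be at about 82 and 55, so the clasp is home. The mug and the white clasp are unmoved in the pictures and the hand is clear.

```bash
python3 -c "
from cell import ticket
print(ticket.job_done())"
```

```text
the job is handed in; nothing more can be done
None
```

I pressed the mauve canister's clasp straight down with the closed hand until it snapped home, then drew the hand outward and up, clear of everything. The job was handed in at about 6 s on the robot's clock.

**Mauve clasp:** the grip surface measured about 82 mm from the canister's axis and 56 mm high. Home should be about 82 and 55 mm. This came from the side camera only, because the arm hid the clasp in the top view.

**White clasp:** it is still up, found at the same place as before to within a few mm.

**Mug:** it is upright. The side view's position agreed to within about 2 mm. The network's point in the top view moved by 4 pixels (about 10 mm), but the mug looks unmoved in the pictures, so I take that as detection noise.

**Forces:** the readings between moves reached about 4 N while pressing and under 1 N at the end. I did not see the peak during a move.

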